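# Pop the drilled block out of the ejector jig and trap it on the slide

### The job

With one finger press the black ejector paddle of the jig all the way down, so that the drilled aluminium block springs out of its nest, and let your other finger, already standing in its way, trap the block on the steel slide before it runs off the open lower end. Nothing is picked up or pinched: finish while still holding, the paddle kept down by one fingertip and the block resting against the other. Leave everything else where it is.

Things in the scene. Friction and masses are not known exactly. Their poses are not given: they have to be found in the camera images.
- jig: the ejector jig, fixed to the bench: a level plywood board 310 x 210 mm, 18 mm thick, with a tilted steel slide, a spring nest at the slide's upper end and a black paddle beside the slide. Origin: centre of the board's underside, on the bench top; x along its long side, towards the slide's lower end; z up. Loose bystanders lie on it.
- slide: the very slippery steel slide, fixed to the jig, sloping down 15 degrees along its own x. Origin: on its surface, mid-width, under the centre of the block in its nest, 80 mm above the bench. x: down the slide; y: across, towards the paddle; z: square to the surface. 43 mm wide between fences 4 mm thick and 7 mm high (22 mm beside the nest, up to x = 10 mm); starts at x = -65 mm.
- slide_end (a point): middle of the slide's open lower end, on its surface: 150 mm down the slide from the slide's origin, about 41 mm above the bench. A freed block that nothing stops runs off here within a second.
- trap_point (a point): on the slide's surface, mid-width, right beside the paddle: 75 mm down the slide from its origin, so 50 mm ahead of the block's leading face in the nest. It lies about 27 mm below the raised paddle's face and 15 mm below the pressed one: with both fingertips at one height, one presses while the other stands in the slide here.
- paddle_top (a point): centre of the black paddle's level top face, which is 50 mm along the slide by 44 mm across; 88 mm above the bench with the paddle up. It lies level with the trap point along the slide and 50 mm to the slide's +y side of it.
- paddle (a joint): how far the paddle is pressed straight down, m: 0 up, 0.012 fully down. A spring returns it: about 2.5 N to start, 5 N fully down, plus a little friction. A steel gate moves with it, 8 mm proud of the slide ahead of the block; it frees the block at about 0.008, and a spring pusher then drives the block out with about 2 N over 45 mm.
- block: the drilled aluminium block, loose, 50 mm along the slide, 40 mm wide, 34 mm high, about 180 g, two dark holes in its top. Origin: centre of its underside; x down the slide when in the nest. In the nest its origin coincides with the slide's origin.
- offcut: bystander lying on the jig's board: a wooden offcut 70 x 28 x 22 mm; origin at the centre of its underside
- dowel: bystander standing on the jig's board: a wooden dowel 18 mm thick, 40 mm high; origin at the centre of its foot
- collar: bystander lying on the jig's board: a steel collar 32 mm across, 14 mm high; origin at the centre of its underside
- glue: bystander on the bench: a white bottle 52 mm across, 130 mm high; origin at the centre of its underside
- tin: bystander on the bench: a steel can 72 mm across, 70 mm high; origin at the centre of its underside
- driver: bystander on the bench: a screwdriver lying along its x axis
- spanner: bystander on the bench: a spanner lying along its x axis
Not all that is in view belongs to the job. Of the things that look like the block, the largest one is meant.

How it is judged:
By the outcome, as a careful person would: the job done as asked, in the order asked, and still so for the second after the job is handed in, while the arm keeps its last pose, push and grip.
It also fails if it takes over 40 s, if anything falls off the work surface, if the arm or the gripper's body presses on something with over 40 N, if the wrist force passes 120 N, or if a joint passes its speed limit or range.

### The arm

A 7-joint arm with a two-finger parallel gripper is mounted at the origin on the work surface. World frame = base frame: x ahead of the robot, y to its left, z up, the work surface at z = 0. Lengths are in m, angles in rad, forces in N, time in s.
With the tool pointing down it reaches from about 0.35 to 0.775 m from the base axis. Payload 3.1 kg.
Tool frame: the origin (TCP) lies midway between the tips of the shut fingers; the grasp point (between the pads) lies 19 mm behind it; z points along the fingers, y is the direction in which the jaws open and shut (so a half turn about z gives the same grasp; the last joint's range is limited). The gripper opens to 85 mm and grips with 20 to 120 N. Pads are 22 mm wide; open, the fingers measure 114 mm over their backs; the gripper's body (76 mm by 85 mm) begins 54 mm behind the grasp point. The pads swing forward as they close: fully open they stand 13 mm farther back than shut.
Start: joints at [-1.203, 0.311, 0.014, 1.512, -0.004, 1.319, -0.027], TCP at [0.219, 0.504, 0.197] pointing down, gripper open.
Joint ranges: [-2.7, 2.7], [-0.3, 1.91], [-1.27, 1.3], [0.12, 2.57], [-1.44, 4.58], [0.2, 2.03], [-3.05, 3.05]. Speed limits (rad/s): [2.79, 2.79, 3.14, 3.14, 3.14, 3.14, 3.14].

### API

Orientations are given as a 3x3 rotation matrix whose columns are the frame's x, y, z axes.
In Python, from bench import read_state, get_image, close_job, masks_of gives the robot as it stands. The module is installed in compiled form; this text tells all that it offers.
- The arm moves only by the shell command python3 -m creep 'ROWS' [OPENING] [FORCE]. ROWS is JSON, a list of rows, each an object of numbers: "tx", "ty", "tz": the shift along the tool's x, y, z in cm; "rx", "ry", "rz": the turn, a rotation vector about the tool's x, y, z in units of 5 degrees (1.0 is 5 degrees). In form: [{"tx": .., "ty": .., "tz": .., "rx": .., "ry": .., "rz": ..}, ...]. A call has 1 to 12 rows; each row is the pose to reach, as a shift and turn from the pose commanded when the call began, along the tool's axes at that moment; what a row does not reach only later rows make up. A row lasts 1/8 s, in which the tool goes at most 62.5 mm and 10.7 degrees, less where a joint would pass 70% of its speed; a pose out of reach is approached as far as the arm can. A call with a gripper value outside its range is refused whole. OPENING is the opening, from 0 (shut) to 1 (fully open), set as the call begins (- or left out, the last holds). The fingers move at their own pace and stop on an object; FORCE is the grip in N (left out, the last holds). Time passes only in rows, so rows that repeat a pose let the fingers close. It gives the time, the measured TCP pose, the force and the opening at its end, in the units of the state.
- read_state(): the state, without advancing time (a new reading comes with each control period).
- get_image(name): name is "scene" or "top" or "wrist"; returns a dict with "color" (400x640x3 uint8, red, green, blue), "fx", "fy", "cx", "cy" (pixels), "rvec" (rotation vector, rad) and "tvec" (3), from world to camera coordinates, as OpenCV has them. Camera axes: x right, y down, z forward; pixel columns grow to the right and rows downward; lengths in m; the calibration is good to about 2 mm. A picture is of the moment at which its call begins. There is no depth.
- close_job(): hands the job in, once; it reports no verdict.
Trained networks look in a picture, given as the dict that the camera call returned (one of the last four; its "shot" number tells which), for a name from the list of things; names that differ only in an ending like _2 or _b are one class to them, and where a whole thing is asked for, a point or a joint stands for the part that bears it (a point fixed in the world has none). Each returns a list of dicts, best first, with "conf" (0 to 1); they miss things now and then, are a little off and sometimes report something else, mostly with a low value. They report only what shows in the picture. A call takes as long as a camera call. They do not tell look-alikes from the thing itself.
- masks_of(picture, query): "mask" (400x640 bool, what is visible of it) and "box" ([centre column, centre row, width, height] in pixels, round what is visible of it).
The state is a dict: "t": time; "joint_positions": joint angles; "qd": joint speeds; "joint_torque": joint torques, N m; "eef_pos": TCP position; "orientation": TCP orientation; "ft_force": force on the tool from outside, world axes, zero at the start; "wrist_torque": the same for the moment, N m; "opening": finger opening in m.
Only numpy, scipy, OpenCV 4.12 (cv2) and the standard library are available. Lean on these libraries where they do the work, as an engineer would, in place of code of your own. Each camera call takes 0.05 s, during which the arm holds its last target.

## Working session

There is one attempt and no reset: what is moved stays moved. The work goes in short steps, Python scripts to look and compute and a shell command to move; the robot and the scene stay as the last step left them, time stands still between calls to the robot, and variables do not carry over. Pictures are saved under pics/ and viewed, and the job is handed in when it is done.

```bash
ls; mkdir -p pics; python3 - <<'E'
from bench import *
import cv2
s=read_state(); print({k:(v if not hasattr(v,'tolist') else v.tolist()) for k,v in s.items()})
for n in ["scene","top","wrist"]:
    p=get_image(n); cv2.imwrite(f"pics/{n}0.png",p["color"][:,:,::-1]); print(n,p["fx"],p["cx"],p["cy"],p["rvec"],p["tvec"])
E
```

```text
pics
{'t': 0.0, 'joint_positions': [-1.2027224712484856, 0.31174597736382775, 0.014015167638639517, 1.5130714020857143, -0.004393473167025664, 1.3192062140411358, -0.027191685879041284], 'qd': [-0.0006805084156128979, -0.001305271787534508, 0.0016887949523179098, -0.0006203810324387351, 0.0006038084916714891, -0.0004901158538765272, -0.002053261069256405], 'joint_torque': [-5.6262532552864286e-05, -37.99183487892151, 0.1461258251219988, -23.058716654777527, 0.01243938080733642, 0.013911830610595644, -1.9447240617864736e-06], 'eef_pos': [0.21880041789499718, 0.5037105877709466, 0.1962043058342712], 'orientation': [[-0.917236725556065, 0.39834163940059736, -0.0008530010742602515], [0.39834253714210616, 0.9172339882622628, -0.0022436309173057166], [-0.0001113300404736913, -0.0023977272880517033, -0.9999971192505878]], 'ft_force': [1.5051939787012967, -0.2747773036681668, 0.571300885332688], 'wrist_torque': [-0.03214036819717856, 0.009850349689598414, -0.023812655454470328], 'opening': 0.08573782422033209}
scene 432.35239777978796 318.9595971351899 200.66830226524723 [ 1.68199784  1.45015164 -0.8175813 ] [-0.09473642 -0.18826302  1.56020817]
top 485.4972769089315 316.746760772231 195.74352040386412 [ 2.06279086 -2.13036312  0.24461149] [0.03132914 0.51959864 1.43783347]
wrist 359.22141276648546 316.98370515764304 199.67640914441674 [-2.41072767 -1.58382517 -0.23242484] [-0.54894101 -0.03738639  0.37859343]
```

View pics/scene0.png

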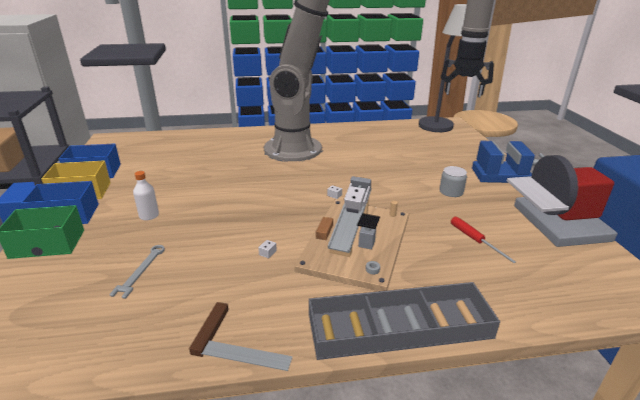

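View pics/top0.png

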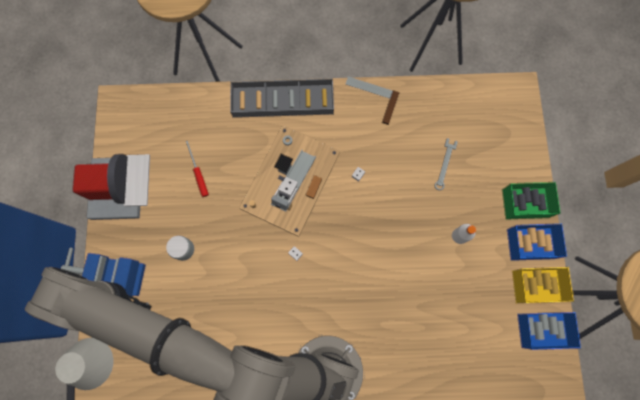

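View pics/wrist0.png

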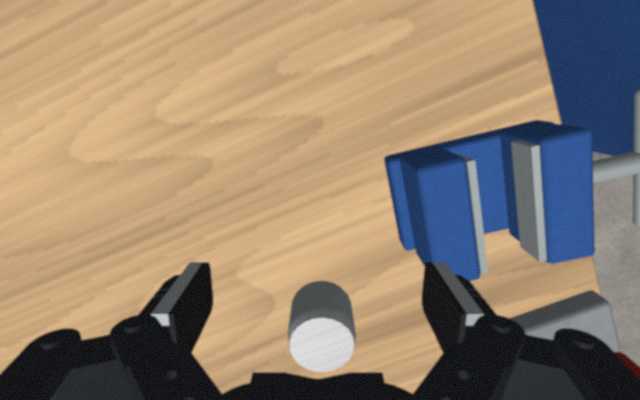

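Scene and top both show the jig (scene about (355,230), top about (290,180)). The arm stands off to its left. I'll zoom in and run the networks.

```bash
cat > h.py <<'E'
import numpy as np, cv2
from bench import *
def cam(p):
    R,_=cv2.Rodrigues(np.array(p["rvec"],float)); t=np.array(p["tvec"],float)
    K=np.array([[p["fx"],0,p["cx"]],[0,p["fy"],p["cy"]],[0,0,1]]); return K,R,t
def onplane(p,uv,z):
    K,R,t=cam(p); d=R.T@np.linalg.inv(K)@np.array([uv[0],uv[1],1.]); c=-R.T@t
    return c+d*(z-c[2])/d[2]
def proj(p,X):
    K,R,t=cam(p); x=(K@(R@np.atleast_2d(X).T+t[:,None])).T; return x[:,:2]/x[:,2:]
def tri(ps,uvs):
    A=[];b=[]
    A=np.zeros((3,3));b=np.zeros(3)
    for p,uv in zip(ps,uvs):
        K,R,t=cam(p); d=R.T@np.linalg.inv(K)@np.array([uv[0],uv[1],1.]); d/=np.linalg.norm(d); c=-R.T@t
        M=np.eye(3)-np.outer(d,d); A+=M; b+=M@c
    return np.linalg.solve(A,b)
E
python3 - <<'E'
from h import *
P={}
for n in ["scene","top"]:
    p=P[n]=get_image(n)
    for q in ["jig","block","paddle","slide","dowel","collar","offcut"]:
        for m in masks_of(p,q)[:4]:
            v,u=np.nonzero(m["mask"]); print(n,q,round(m["conf"],2),np.round(m["box"],1),"cent",u.mean().round(1),v.mean().round(1))
p=P["top"]; c=cv2.resize(p["color"][110:250,220:380,::-1],None,fx=5,fy=5,interpolation=cv2.INTER_CUBIC)[:600]; cv2.imwrite("pics/top0z.png",c)
p=P["scene"]; c=cv2.resize(p["color"][165:295,285:425,::-1],None,fx=4.5,fy=4.5,interpolation=cv2.INTER_CUBIC); cv2.imwrite("pics/scene0z.png",c)
E
```

```text
scene jig 0.9 [351.5 232.1 118.  117.3] cent 355.2 243.8
scene block 0.75 [354.6 199.2  21.6  24.7] cent 354.2 197.8
scene block 0.51 [265.4 248.4  17.1  15.1] cent 266.7 248.1
scene paddle 0.88 [363.2 221.   33.6  25. ] cent 365.7 219.5
scene slide 0.74 [349.8 213.7  44.5  72.3] cent 348.5 219.5
scene collar 0.75 [452.9 183.3  26.   31.3] cent 452.5 181.2
scene collar 0.61 [373.1 268.4  14.8  13.9] cent 372.1 267.1
scene collar 0.29 [350.7 212.8  42.6  77.4] cent 348.3 220.1
scene offcut 0.18 [348.5 213.9  43.8  77.3] cent 348.3 220.0
top block 0.48 [288.2 184.2  16.3  17.5] cent 287.4 186.3
top block 0.47 [357.4 174.5  11.4  12. ] cent 357.6 173.7
top paddle 0.49 [283.  166.2  19.7  26.9] cent 282.8 164.3
top slide 0.72 [293.8 182.1  40.7  66.9] cent 293.1 179.5
top collar 0.36 [465.5 231.7  28.2  21.4] cent 463.3 233.4
top offcut 0.48 [313.2 186.8  15.9  21.3] cent 313.6 186.4
```

View pics/top0z.png

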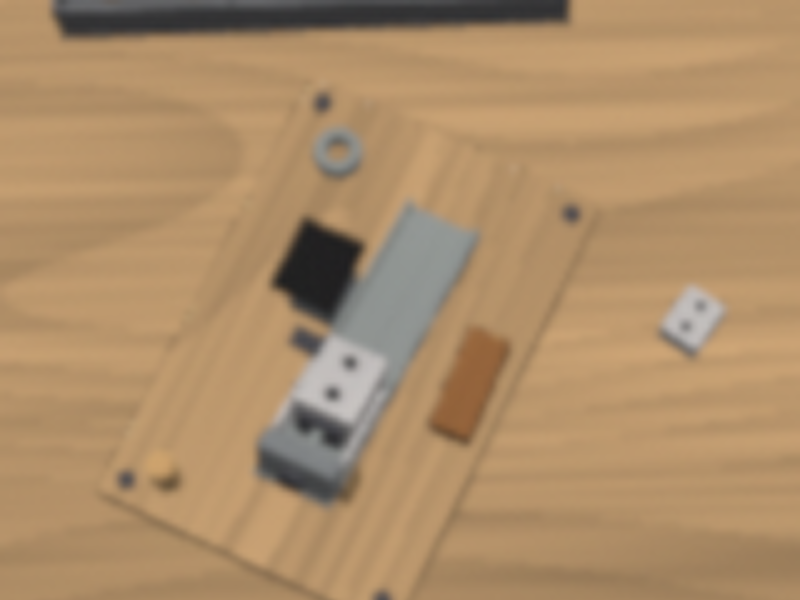

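View pics/scene0z.png

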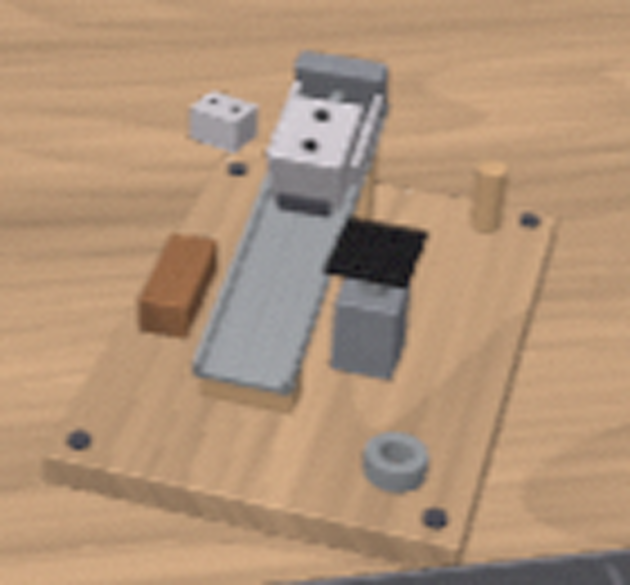

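```bash
cat >> h.py <<'E'
E
python3 - <<'E'
from h import *
p=get_image("top"); s=get_image("scene")
zt=lambda a,b:(220+a/5-.4,110+b/5-.4)
zs=lambda a,b:(285+a/4.5-.4,165+b/4.5-.4)
for n,a,b in [("screw+x+y",(322,102),(434,518)),("screw+x-y",(571,213),(79,440)),("screw-x+y",(126,480),(530,220)),("screw-x-y",(382,598),(237,169)),("paddle",(319,268),(378,252)),("blkhole1",(350,362),(321,115)),("blkhole2",(332,394),(310,145)),
  ("padFL",(309,220),(417,286)),("padFR",(362,242),(326,271)),("padBL",(275,284),(427,233)),
  ("endR",(477,233),(196,376)),("endL",(408,203),(295,388))]:
    print(n,np.round(tri([p,s],[zt(*a),zs(*b)]),4), np.round(onplane(p,zt(*a),.018),4))
E
```

```text
screw+x+y [0.7556 0.1145 0.0189] [0.7561 0.115  0.018 ]
screw+x-y [ 0.6737 -0.0457  0.019 ] [ 0.674  -0.0455  0.018 ]
screw-x+y [0.506  0.2432 0.0184] [0.506  0.2431 0.018 ]
screw-x-y [0.425  0.0823 0.019 ] [0.4252 0.0827 0.018 ]
paddle [0.6222 0.1154 0.0829] [0.6422 0.1187 0.018 ]
blkhole1 [0.5504 0.0972 0.1254] [0.5786 0.0999 0.018 ]
blkhole2 [0.5364 0.1029 0.0989] [0.5579 0.1118 0.018 ]
padFL [0.6545 0.1241 0.0824] [0.6749 0.1247 0.018 ]
padFR [0.6373 0.0864 0.084 ] [0.6588 0.0906 0.018 ]
padBL [0.6121 0.1433 0.0856] [0.6323 0.1473 0.018 ]
endR [0.6557 0.0161 0.0389] [0.6625 0.016  0.018 ]
endL [0.6765 0.0611 0.0421] [0.6844 0.0602 0.018 ]
```

Triangulated points agree with the text: board screws at z≈19 mm, slide end about 41 mm, paddle about 84 mm, jig yaw about -27.3°. I'm moving to a hover above the trap/paddle midpoint, with the fingers partly closed so their spacing is about 50 mm.

```bash
python3 -m creep '[{"tx":-2.1,"ty":-0.9,"tz":-1},{"tx":-6.3,"ty":-2.6,"tz":-2,"rz":0.1},{"tx":-11.5,"ty":-4.8,"tz":-3,"rz":0.2},{"tx":-17.3,"ty":-7.2,"tz":-4,"rz":0.3},{"tx":-23.1,"ty":-9.6,"tz":-5,"rz":0.4},{"tx":-28.9,"ty":-12,"tz":-5,"rz":0.5},{"tx":-34.6,"ty":-14.4,"tz":-5,"rz":0.6},{"tx":-40.4,"ty":-16.9,"tz":-5,"rz":0.7},{"tx":-45.1,"ty":-18.8,"tz":-5,"rz":0.75},{"tx":-48.8,"ty":-20.4,"tz":-5,"rz":0.75},{"tx":-51.4,"ty":-21.5,"tz":-5,"rz":0.75},{"tx":-52.5,"ty":-21.9,"tz":-5,"rz":0.75}]' 0.41
python3 -m creep '[{},{}]'
cat > look.py <<'E'
import sys
from h import *
s=read_state(); print(s["t"],np.round(s["eef_pos"],4),np.round(s["orientation"],4).tolist(),s["opening"],np.round(s["ft_force"],2))
p=get_image("wrist"); cv2.imwrite(f"pics/w{sys.argv[1]}.png",p["color"][:,:,::-1])
K,R,t=cam(p); print("cam",np.round(-R.T@t,4), R[2])
np.savez(f"w{sys.argv[1]}.npz",**{k:p[k] for k in ["fx","fy","cx","cy","rvec","tvec","color"]})
E
python3 look.py 1
```

```text
1.05 [0.2191 0.5045 0.1973] [[-0.9172, 0.3984, -0.0], [0.3984, 0.9172, -0.0], [0.0, -0.0, -1.0]] 0.085560954047512 [ 0.57 -0.1   0.15]
cam [0.1504 0.5345 0.3727] [ 0.26677453 -0.11580633 -0.95677596]schema error: expected keys tx, ty, tz, rx, ry, rz
schema error: expected keys tx, ty, tz, rx, ry, rz
```

```bash
true
```

```text
(no output)
```

View pics/w1.png

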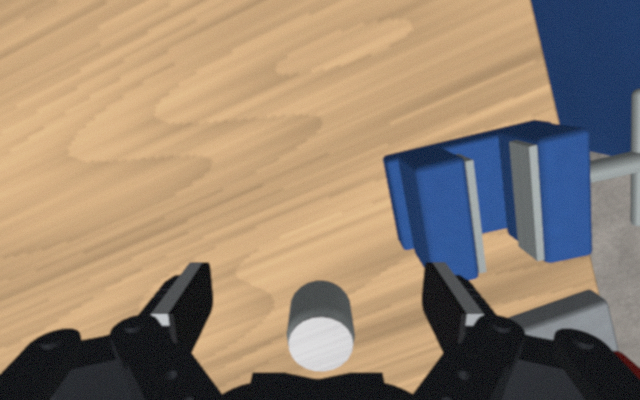

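All six keys are needed in every row, so I'm resending.

```bash
python3 -m creep '[{"tx":-2.1,"ty":-0.9,"tz":-1,"rx":0,"ry":0,"rz":0},{"tx":-6.3,"ty":-2.6,"tz":-2,"rx":0,"ry":0,"rz":0.1},{"tx":-11.5,"ty":-4.8,"tz":-3,"rx":0,"ry":0,"rz":0.2},{"tx":-17.3,"ty":-7.2,"tz":-4,"rx":0,"ry":0,"rz":0.3},{"tx":-23.1,"ty":-9.6,"tz":-5,"rx":0,"ry":0,"rz":0.4},{"tx":-28.9,"ty":-12,"tz":-5,"rx":0,"ry":0,"rz":0.5},{"tx":-34.6,"ty":-14.4,"tz":-5,"rx":0,"ry":0,"rz":0.6},{"tx":-40.4,"ty":-16.9,"tz":-5,"rx":0,"ry":0,"rz":0.7},{"tx":-45.1,"ty":-18.8,"tz":-5,"rx":0,"ry":0,"rz":0.75},{"tx":-48.8,"ty":-20.4,"tz":-5,"rx":0,"ry":0,"rz":0.75},{"tx":-51.4,"ty":-21.5,"tz":-5,"rx":0,"ry":0,"rz":0.75},{"tx":-52.5,"ty":-21.9,"tz":-5,"rx":0,"ry":0,"rz":0.75}]' 0.41
python3 -m creep '[{"tx":0,"ty":0,"tz":0,"rx":0,"ry":0,"rz":0},{"tx":0,"ty":0,"tz":0,"rx":0,"ry":0,"rz":0}]'
python3 look.py 2
```

```text
t: 2.6
eef_pos: [0.6142, 0.0923, 0.2469]
orientation: [[-0.888, 0.46, -0.0], [0.46, 0.888, -0.001], [-0.0, -0.001, -1.0]]
ft_force: [-1.4, 0.7, 0.3]
opening: 0.0353
t: 2.85
eef_pos: [0.6126, 0.0966, 0.2474]
orientation: [[-0.89, 0.455, -0.001], [0.455, 0.89, 0.002], [0.001, 0.001, -1.0]]
ft_force: [-0.2, -0.1, 0.1]
opening: 0.0351
2.85 [0.6126 0.0966 0.2474] [[-0.8904, 0.4551, -0.0006], [0.4551, 0.8904, 0.0015], [0.0013, 0.0011, -1.0]] 0.03507032843766274 [-0.17 -0.06  0.14]
cam [0.546  0.1305 0.4229] [ 0.25842308 -0.1309021  -0.95712181]
```

View pics/w2.png

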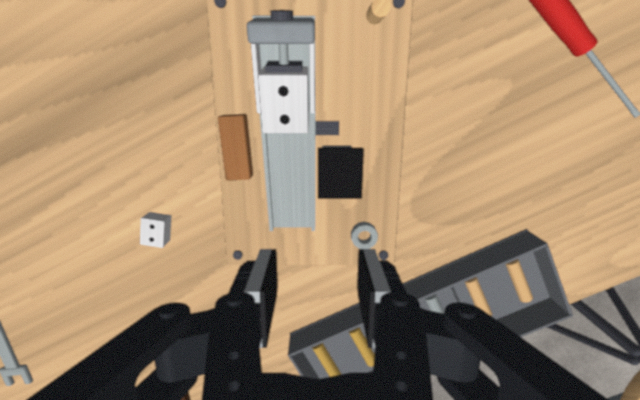

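The wrist view shows the slide end at about (269–315, 229), paddle top about (318–362, 148–198), block holes at (284,91) and (285,119), and both fingertips near row 252. I'm refining these with a zoomed crop.

```bash
python3 - <<'E'
import cv2,numpy as np
c=cv2.imread("pics/w2.png")
cv2.imwrite("pics/w2z.png",cv2.resize(c[60:260,240:400],None,fx=3,fy=3,interpolation=cv2.INTER_CUBIC))
from h import *
p=dict(np.load("w2.npz"))
# TCP projection & fingertip positions at +-17.5, +-25,+-32
s=read_state(); T=np.array(s["eef_pos"]);R=np.array(s["orientation"])
for y in [-32,-25,-17.5,0,17.5,25,32]:
  print(y, [np.round(proj(p,T+R@np.array([x,y/1000,-0.005]))[0],1) for x in (-.011,0,.011)])
E
```

```text
-32 [array([255.7, 262.2]), array([254.6, 242.8]), array([253.5, 222.8])]
-25 [array([269. , 262.2]), array([268.2, 242.8]), array([267.4, 222.8])]
-17.5 [array([283.4, 262.2]), array([282.8, 242.8]), array([282.2, 222.8])]
0 [array([316.8, 262.3]), array([316.8, 242.9]), array([316.8, 222.8])]
17.5 [array([350.2, 262.3]), array([350.8, 242.9]), array([351.5, 222.9])]
25 [array([364.6, 262.3]), array([365.4, 242.9]), array([366.3, 222.9])]
32 [array([378. , 262.3]), array([379. , 242.9]), array([380.1, 222.9])]
```

View pics/w2z.png

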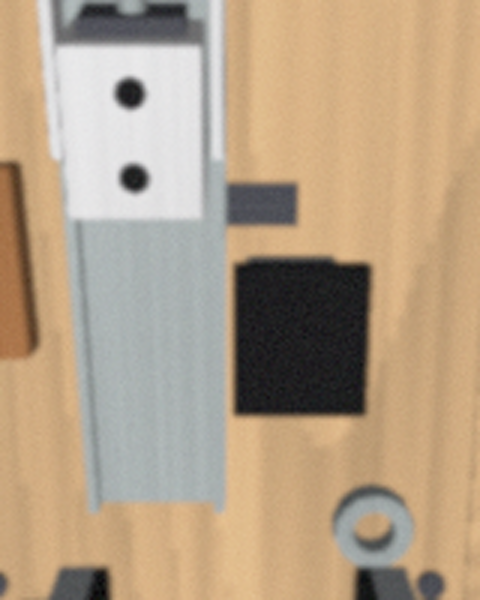

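```bash
python3 - <<'E'
from h import *
p=dict(np.load("w2.npz"))
s=read_state(); T=np.array(s["eef_pos"]);R=np.array(s["orientation"])
for x in (0,.011):
 for d in (0,.01,.02,.03,.04):
  print(x,d,[np.round(proj(p,T+R@np.array([x,y,-d]))[0],1).tolist() for y in (-.032,-.0175,.0175,.032)])
z=lambda a,b:(240+a/3-.33,60+b/3-.33)
o={}
for n,a,h in [("padBL",(370,265),.088),("padBR",(236,265),.088),("padFL",(365,414),.088),("padFR",(235,414),.088),
   ("endL",(218,500),.041),("endR",(97,500),.041),("endLo",(223,508),.047),("endRo",(89,508),.047),("h1",(130,93),.113),("h2",(134,178),.113)]:
    o[n]=onplane(p,z(*a),h); print(n,np.round(o[n],4))
print("paddle c",np.mean([o[k] for k in o if k.startswith("pad")],0))
d=o["padFL"]+o["padFR"]-o["padBL"]-o["padBR"];print("yaw pad",np.degrees(np.arctan2(d[1],d[0])),np.linalg.norm(d)/2, np.linalg.norm(o["padFL"]-o["padFR"]))
d=o["endL"]-o["endR"];print("yaw end",np.degrees(np.arctan2(d[1],d[0]))-90,np.linalg.norm(d),(o["endL"]+o["endR"])/2)
print((o["endLo"]+o["endRo"])/2,np.linalg.norm(o["endLo"]-o["endRo"]))
E
```

```text
0 0 [[256.2, 239.0], [283.7, 239.0], [350.0, 239.1], [377.5, 239.1]]
0 0.01 [[253.0, 246.9], [281.9, 246.9], [351.7, 247.0], [380.7, 247.0]]
0 0.02 [[249.4, 255.6], [279.9, 255.7], [353.7, 255.7], [384.2, 255.8]]
0 0.03 [[245.3, 265.5], [277.7, 265.5], [355.9, 265.6], [388.2, 265.6]]
0 0.04 [[240.8, 276.5], [275.2, 276.5], [358.3, 276.6], [392.7, 276.7]]
0.011 0 [[255.2, 219.4], [283.1, 219.4], [350.6, 219.5], [378.5, 219.5]]
0.011 0.01 [[251.8, 226.3], [281.3, 226.4], [352.4, 226.4], [381.8, 226.5]]
0.011 0.02 [[248.1, 234.1], [279.2, 234.1], [354.4, 234.2], [385.5, 234.2]]
0.011 0.03 [[243.9, 242.8], [276.9, 242.8], [356.7, 242.9], [389.7, 243.0]]
0.011 0.04 [[239.2, 252.6], [274.3, 252.7], [359.2, 252.8], [394.4, 252.8]]
padBL [0.6111 0.1458 0.088 ]
padBR [0.5921 0.1087 0.088 ]
padFL [0.6542 0.124  0.088 ]
padFR [0.6351 0.0865 0.088 ]
endL [0.6749 0.0592 0.041 ]
endR [0.6541 0.0184 0.041 ]
endLo [0.6766 0.0605 0.047 ]
endRo [0.6539 0.0159 0.047 ]
h1 [0.5332 0.1058 0.113 ]
h2 [0.5538 0.0959 0.113 ]
paddle c [0.62312459 0.11626737 0.088     ]
yaw pad -27.06708692790275 0.048361712719700974 0.04214595932984729
yaw end -27.02625653887838 0.04582842850564884 [0.66452764 0.03876386 0.041     ]
[0.66522888 0.03819782 0.047     ] 0.05006979660473326
```

```bash
python3 - <<'E'
import cv2,numpy as np
c=cv2.imread("pics/w2.png")
cv2.imwrite("pics/w2f.png",cv2.resize(np.clip(c[220:400,200:440].astype(float)*1.8,0,255).astype(np.uint8),None,fx=3.3,fy=3.3,interpolation=cv2.INTER_CUBIC))
E
```

```text
(no output)
```

View pics/w2f.png

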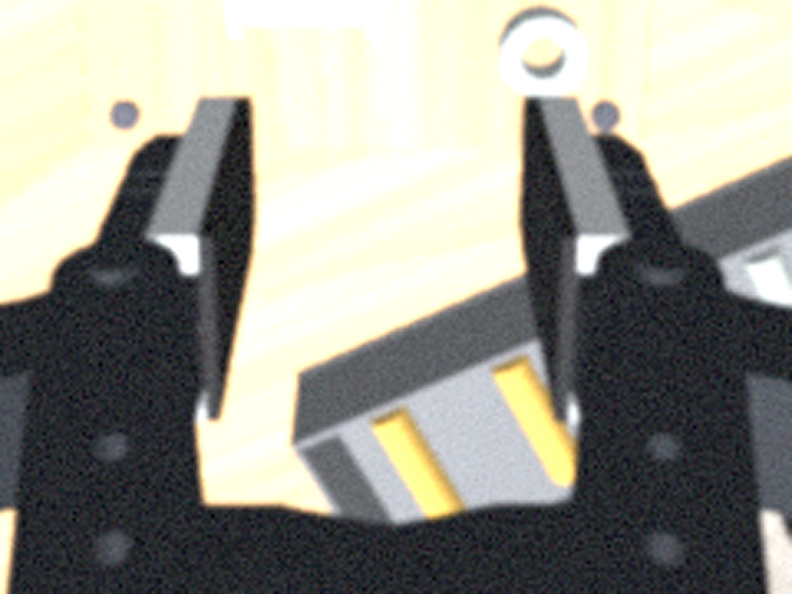

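The wrist view suggests the real fingertips may sit about 35 mm behind the TCP. I'll check that against the scene camera before descending.

```bash
python3 - <<'E'
from h import *
s=read_state(); T=np.array(s["eef_pos"]);R=np.array(s["orientation"]); print(s["t"],T,R)
for n in ["scene","top"]:
    p=get_image(n); c=p["color"][:,:,::-1].copy()
    u0,v0=np.round(proj(p,T)[0]).astype(int)-[50,65 if n=="scene" else 50]; f=6
    c=cv2.resize(c[v0:v0+100,u0:u0+100],None,fx=f,fy=f,interpolation=cv2.INTER_CUBIC)
    c=np.clip(c.astype(float)*1.5,0,255).astype(np.uint8)
    for y in (-.0175,.0175):
      for d,col in ((0,(0,0,255)),(.0085,(0,255,0)),(.037,(255,0,0))):
        for x in (-.011,.011):
          q=(proj(p,T+R@np.array([x,y,-d]))[0]-[u0,v0]+.5)*f
          cv2.circle(c,tuple(np.round(q).astype(int).tolist()),4,col,1)
    cv2.imwrite(f"pics/{n}_f.png",c)
E
```

```text
2.9 [0.6126879  0.09656606 0.24748871] [[-8.90521952e-01  4.54940170e-01 -3.06554126e-04]
 [ 4.54939382e-01  8.90521339e-01  1.38005032e-03]
 [ 9.00833317e-04  1.08950156e-03 -9.99999001e-01]]
```

View pics/scene_f.png

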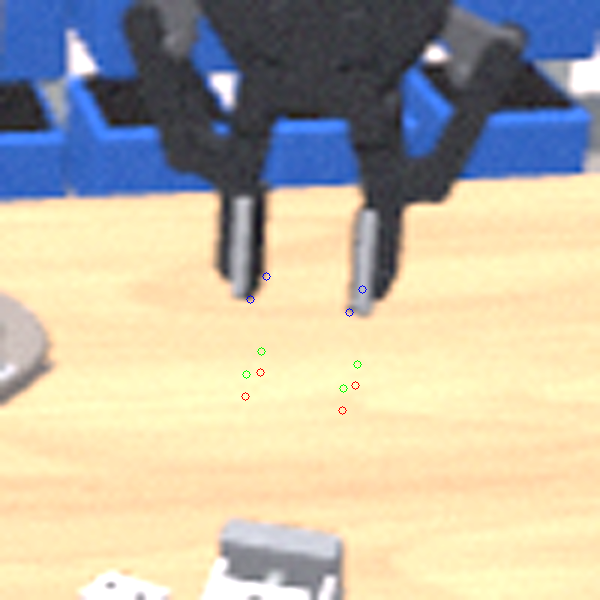

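Scene view confirms it: the blue marks (37 mm behind the reported TCP, ±17.5 mm) land on the real fingertips, near (247,298) and (355,312) in the crop. So tips sit about 37 mm above the TCP, and I'll use that. I'm tilting 15° to make the trapping finger flush with the block's face, then descending to about 46 mm above the raised paddle.

```bash
python3 -m creep '[{"tx":0.1,"ty":-0.1,"tz":1,"rx":0,"ry":0.4,"rz":0},{"tx":0.2,"ty":-0.2,"tz":3,"rx":0,"ry":1.2,"rz":0},{"tx":0.3,"ty":-0.3,"tz":6,"rx":0,"ry":2,"rz":0},{"tx":0.45,"ty":-0.3,"tz":9,"rx":0,"ry":2.6,"rz":0},{"tx":0.45,"ty":-0.3,"tz":12,"rx":0,"ry":3,"rz":0},{"tx":0.45,"ty":-0.3,"tz":14,"rx":0,"ry":3,"rz":0},{"tx":0.45,"ty":-0.3,"tz":14.9,"rx":0,"ry":3,"rz":0},{"tx":0.45,"ty":-0.3,"tz":14.9,"rx":0,"ry":3,"rz":0},{"tx":0.45,"ty":-0.3,"tz":14.9,"rx":0,"ry":3,"rz":0}]' 0.5
python3 look.py 3
cat > sc.py <<'E'
import sys
from h import *
s=read_state(); T=np.array(s["eef_pos"]);R=np.array(s["orientation"])
g=s["opening"]/2
p=get_image("scene"); c=p["color"][:,:,::-1].copy()
u0,v0=295,140; f=5
c=cv2.resize(c[v0:v0+120,u0:u0+120],None,fx=f,fy=f,interpolation=cv2.INTER_CUBIC)
if len(sys.argv)>2:
  for y in (-g,g):
    for x in (-.011,.011):
      q=(proj(p,T+R@np.array([x,y,-.0375]))[0]-[u0,v0]+.5)*f
      cv2.circle(c,tuple(np.round(q).astype(int).tolist()),4,(0,0,255),1)
cv2.imwrite(f"pics/s{sys.argv[1]}.png",c)
E
python3 sc.py 3 m
```

```text
t: 4.12
eef_pos: [0.6088, 0.0941, 0.0994]
orientation: [[-0.86, 0.457, -0.228], [0.442, 0.889, 0.119], [0.257, 0.001, -0.966]]
ft_force: [-0.0, -0.9, 0.4]
opening: 0.0427
4.125 [0.6088 0.0941 0.0994] [[-0.8596, 0.4572, -0.2282], [0.4415, 0.8894, 0.1187], [0.2572, 0.0013, -0.9663]] 0.042666746459812444 [-0.01 -0.94  0.42]
cam [0.5846 0.1063 0.2881] [ 0.03154724 -0.01510463 -0.99938812]
```

View pics/w3.png

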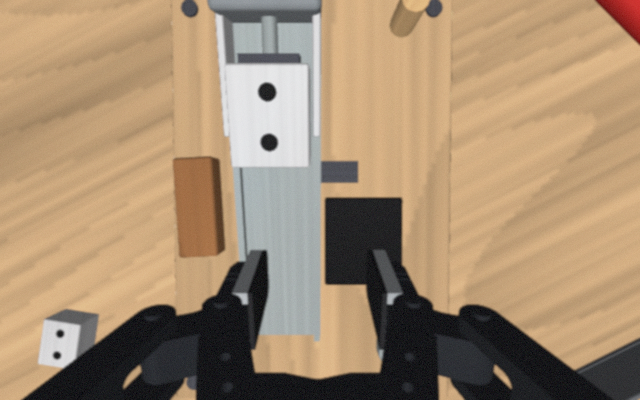

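View pics/s3.png

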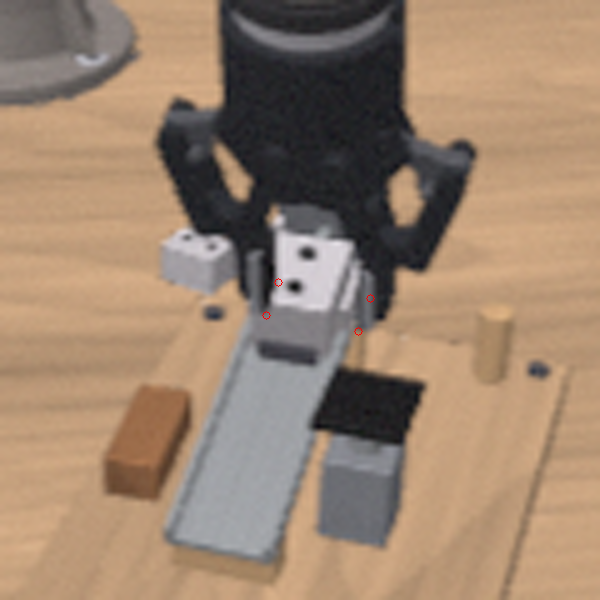

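```bash
cat > tips.py <<'E'
from h import *
s=read_state(); T=np.array(s["eef_pos"]);R=np.array(s["orientation"]); g=s["opening"]/2
yaw=np.radians(-27.05); xh=np.array([np.cos(yaw),np.sin(yaw),0]); yh=np.array([-xh[1],xh[0],0]); a=np.radians(15)
O=np.array([.6003,.0715,0])-.0724*xh; O[2]=.08
Rs=np.c_[xh*np.cos(a)-[0,0,np.sin(a)],yh,xh*np.sin(a)+np.array([0,0,np.cos(a)])]
if __name__=="__main__":
  print("t",s["t"],"T",np.round(T,4),"F",np.round(s["ft_force"],2),"open",s["opening"])
  print("R in slide", np.round(Rs.T@R,3).tolist())
  for y in (-g-.004,g+.004):
    for x in (-.011,0,.011):
      w=T+R@np.array([x,y,-.0375]); print(x,round(y,4),"slide mm",np.round(1000*Rs.T@(w-O),1),"z",round(w[2]*1000,1))
E
python3 tips.py
python3 - <<'E'
from tips import *
p=dict(np.load("w3.npz"))
for n,uv,z in [("padBR",(325.5,198),.088),("padBL",(402,198),.088),("padFR",(326,284),.088),("padFL",(401,284),.088)]:
    print(n,np.round(1000*((onplane(p,uv,z)-O)@Rs),1), "horiz",np.round(1000*((onplane(p,uv,z)-O)@np.c_[xh,yh]),1))
for X,n in [((.15,.0215,0),"endL"),((.15,-.0215,0),"endR"),((.025,.02,.034),"blkFLtop"),((.025,-.02,.034),"blkFRtop"),((-.025,.02,.034),"blkBLtop"),((-.025,-.02,.034),"blkBRtop")]:
    print(n,np.round(proj(p,O+Rs@np.array(X))[0],1))
for dx in(-.025,.025):
  for dy in (-.022,.022): 
    print("pad",np.round(proj(p,np.r_[(O+xh*(.0724+dx)+yh*(.05+dy))[:2],.088])[0],1))
cv2.imwrite("pics/w3z.png",cv2.resize(p["color"][40:290,210:420,::-1],None,fx=2.4,fy=2.4,interpolation=cv2.INTER_CUBIC))
E
```

```text
t 4.225 T [0.6088 0.0941 0.0996] F [ 0.23  0.04 -0.09] open 0.04261528304684603
R in slide [[-1.0, 0.002, 0.002], [0.002, 1.0, 0.002], [-0.002, 0.002, -1.0]]
-0.011 -0.0253 slide mm [73.2 -1.4 74.4] z 133.0
0 -0.0253 slide mm [62.2 -1.4 74.4] z 135.8
0.011 -0.0253 slide mm [51.2 -1.4 74.4] z 138.6
-0.011 0.0253 slide mm [73.3 49.2 74.6] z 133.0
0 0.0253 slide mm [62.3 49.2 74.5] z 135.9
0.011 0.0253 slide mm [51.3 49.2 74.5] z 138.7
padBR [45.  28.8 20.3] horiz [48.7 28.8]
padBL [45.  71.4 20.3] horiz [48.8 71.4]
padFR [91.7 29.  32.8] horiz [97. 29.]
padFL [91.7 71.2 32.9] horiz [97.1 71.2]
endL [313.5 334. ]
endR [251.8 334.1]
blkFLtop [309. 168.]
blkFRtop [229.7 168.1]
blkBLtop [308.2  62.1]
blkBRtop [221.9  62.2]
pad [324.1 195.7]
pad [403.1 195.6]
pad [324.2 284.7]
pad [402.5 284.5]
```

View pics/w3z.png

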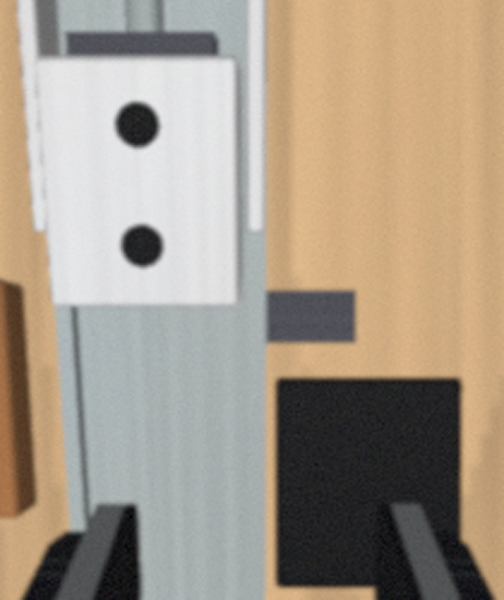

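Model reprojection matches the wrist picture within 2 px. The block edges are at rows 64/166 against a predicted 62/168, and paddle row 284 against 284.6. Now down to just above the paddle.

```bash
python3 -m creep '[{"tx":-0.15,"ty":0.05,"tz":0.8,"rx":0,"ry":0,"rz":0},{"tx":-0.4,"ty":0.1,"tz":2,"rx":0,"ry":0,"rz":0},{"tx":-0.65,"ty":0.1,"tz":3.2,"rx":0,"ry":0,"rz":0},{"tx":-0.85,"ty":0.1,"tz":4,"rx":0,"ry":0,"rz":0},{"tx":-0.85,"ty":0.1,"tz":4,"rx":0,"ry":0,"rz":0},{"tx":-0.85,"ty":0.1,"tz":4,"rx":0,"ry":0,"rz":0}]'
python3 tips.py; python3 look.py 4; python3 sc.py 4 m
```

```text
t: 4.97
eef_pos: [0.6068, 0.0957, 0.0577]
orientation: [[-0.859, 0.458, -0.23], [0.442, 0.889, 0.118], [0.259, 0.0, -0.966]]
ft_force: [-0.0, 0.8, -0.1]
opening: 0.0426
t 4.975 T [0.6068 0.0957 0.0577] F [-0.05  0.75 -0.1 ] open 0.04255279726302451
R in slide [[-1.0, 0.003, 0.0], [0.003, 1.0, 0.001], [-0.0, 0.001, -1.0]]
-0.011 -0.0253 slide mm [81.6 -0.9 33.3] z 91.1
0 -0.0253 slide mm [70.6 -0.8 33.3] z 93.9
0.011 -0.0253 slide mm [59.6 -0.8 33.3] z 96.7
-0.011 0.0253 slide mm [81.7 49.7 33.3] z 91.1
0 0.0253 slide mm [70.7 49.7 33.3] z 93.9
0.011 0.0253 slide mm [59.7 49.7 33.3] z 96.7
4.975 [0.6068 0.0957 0.0577] [[-0.859, 0.4575, -0.2298], [0.442, 0.8892, 0.1184], [0.2585, 0.0001, -0.966]] 0.04255279726302451 [-0.05  0.75 -0.1 ]
cam [0.583  0.108  0.2463] [ 0.02983752 -0.01555837 -0.99943367]
```

View pics/w4.png

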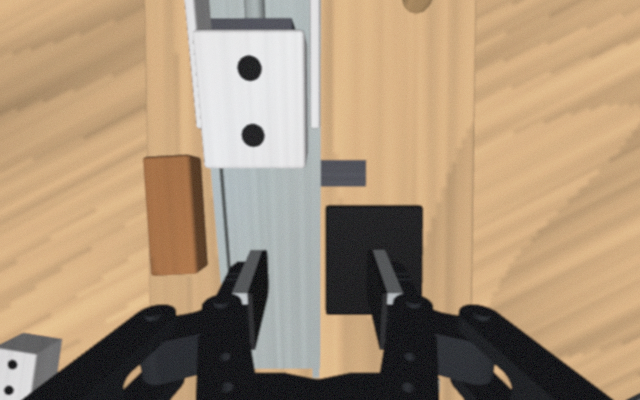

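View pics/s4.png

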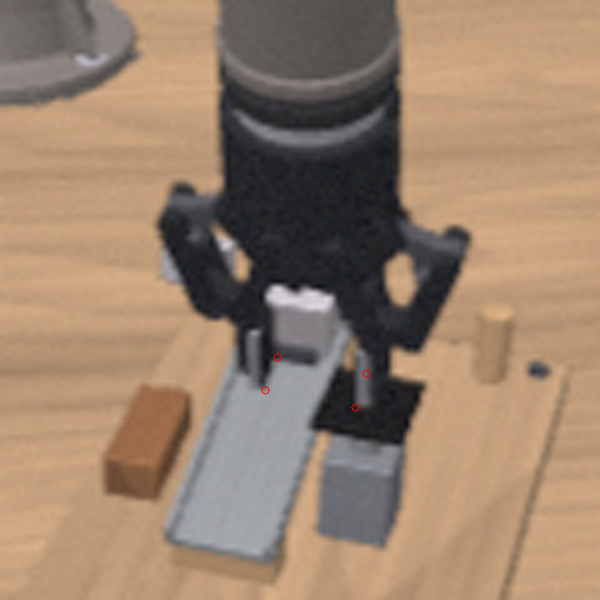

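Fingers are placed: one at mid-slide (y≈-1 mm), one over the paddle centre line. I'm touching down 6 mm first to check the contact height by force, well short of release.

```bash
python3 -m creep '[{"tx":-0.08,"ty":0,"tz":0.3,"rx":0,"ry":0,"rz":0},{"tx":-0.16,"ty":0,"tz":0.6,"rx":0,"ry":0,"rz":0},{"tx":-0.16,"ty":0,"tz":0.6,"rx":0,"ry":0,"rz":0}]'
python3 tips.py|head -3; python3 - <<'E'
from h import *
for i in range(4): 
    get_image("wrist"); s=read_state(); print(np.round(s["ft_force"],2),s["eef_pos"][2])
E
```

```text
t: 5.45
eef_pos: [0.6071, 0.0957, 0.0516]
orientation: [[-0.859, 0.458, -0.229], [0.442, 0.889, 0.119], [0.258, 0.001, -0.966]]
ft_force: [1.1, -0.3, 1.6]
opening: 0.0429
t 5.45 T [0.6071 0.0957 0.0516] F [ 1.11 -0.33  1.6 ] open 0.042862194965089265
R in slide [[-1.0, 0.003, 0.001], [0.003, 1.0, 0.002], [-0.001, 0.002, -1.0]]
-0.011 -0.0254 slide mm [83.4 -0.8 27.5] z 85.0
[ 1.03 -0.41  1.29] 0.05155755648591387
[ 1.19 -0.08  1.92] 0.05153641128795066
[ 0.97 -0.44  1.44] 0.05154115371648692
[1.15 0.39 1.24] 0.05151185699288649
```

Contact shows about 1.5 N upward. Pressing on, 13 mm.

```bash
python3 -m creep '[{"tx":-0.1,"ty":0,"tz":0.4,"rx":0,"ry":0,"rz":0},{"tx":-0.21,"ty":0,"tz":0.8,"rx":0,"ry":0,"rz":0},{"tx":-0.3,"ty":0,"tz":1.1,"rx":0,"ry":0,"rz":0},{"tx":-0.34,"ty":0,"tz":1.26,"rx":0,"ry":0,"rz":0},{"tx":-0.34,"ty":0,"tz":1.26,"rx":0,"ry":0,"rz":0}]'
python3 tips.py|head -3; python3 look.py 5; python3 sc.py 5
```

```text
t: 6.28
eef_pos: [0.6076, 0.0956, 0.0425]
orientation: [[-0.86, 0.457, -0.227], [0.441, 0.889, 0.12], [0.257, 0.003, -0.966]]
ft_force: [-2.0, -1.9, 17.6]
opening: 0.0422
t 6.275 T [0.6076 0.0956 0.0425] F [-2.   -1.88 17.65] open 0.0421951545952777
R in slide [[-1.0, 0.002, 0.002], [0.002, 1.0, 0.003], [-0.002, 0.003, -1.0]]
-0.011 -0.0251 slide mm [86.2 -0.4 18.8] z 75.8
6.275 [0.6076 0.0956 0.0425] [[-0.8598, 0.4571, -0.2274], [0.4412, 0.8894, 0.1197], [0.257, 0.0026, -0.9664]] 0.0421951545952777 [-2.   -1.88 17.65]
cam [0.5833 0.1077 0.2311] [ 0.03231122 -0.01399287 -0.9993799 ]
```

View pics/w5.png

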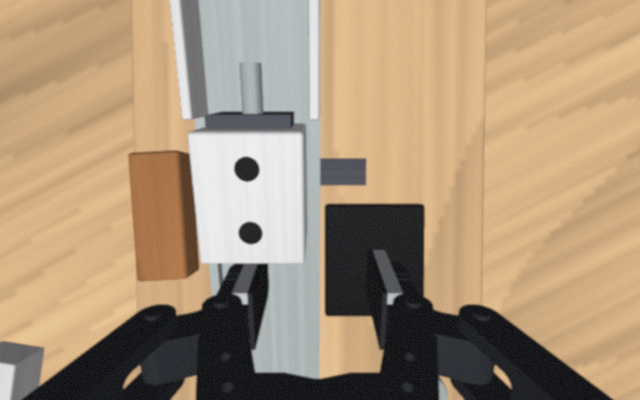

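View pics/s5.png

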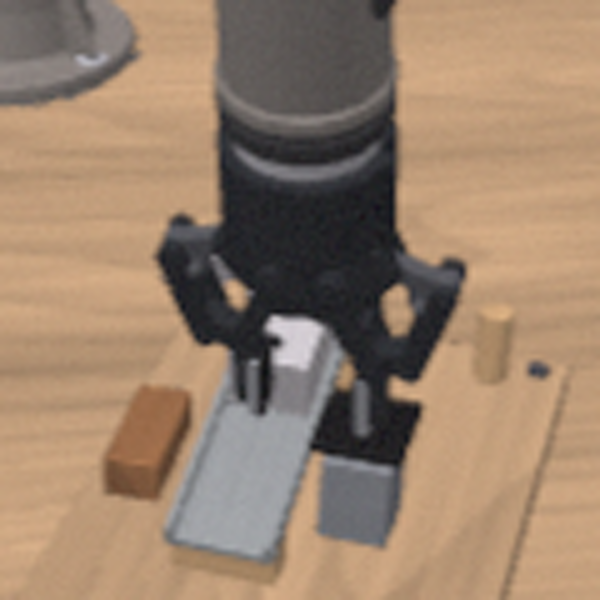

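The block has slid out and rests on the left finger; the paddle is at its stop (17.6 N against a 5 N spring, tip z≈75.8 mm). I'll hold a moment and re-check that nothing drifts.

```bash
python3 -m creep '[{"tx":0,"ty":0,"tz":0,"rx":0,"ry":0,"rz":0},{"tx":0,"ty":0,"tz":0,"rx":0,"ry":0,"rz":0},{"tx":0,"ty":0,"tz":0,"rx":0,"ry":0,"rz":0},{"tx":0,"ty":0,"tz":0,"rx":0,"ry":0,"rz":0}]'
python3 tips.py|head -3; python3 look.py 6; python3 - <<'E'
from tips import *
a=cv2.imread("pics/w5.png");b=cv2.imread("pics/w6.png"); print("mean diff",cv2.absdiff(a,b).mean())
p=get_image("wrist")
for m in masks_of(p,"block"): print(round(m["conf"],2),np.round(m["box"],1))
for st in (.030,.035,.039,.043):
  print(st,[np.round(proj(p,O+Rs@np.array([st+x,y,.034]))[0],1).tolist() for x,y in((.025,.02),(.025,-.02),(-.025,.02))])
q=get_image("top")
for m in masks_of(q,"dowel")+masks_of(q,"offcut"): print(round(m["conf"],2),np.round(m["box"],1))
cv2.imwrite("pics/t6.png",cv2.resize(q["color"][110:250,220:380,::-1],None,fx=4,fy=4))
E
```

```text
t: 6.88
eef_pos: [0.6076, 0.0957, 0.0425]
orientation: [[-0.86, 0.457, -0.227], [0.441, 0.889, 0.12], [0.257, 0.003, -0.966]]
ft_force: [-2.5, -1.2, 18.6]
opening: 0.0425
t 6.875 T [0.6076 0.0957 0.0425] F [-2.53 -1.16 18.6 ] open 0.0425193787701076
R in slide [[-1.0, 0.002, 0.002], [0.002, 1.0, 0.003], [-0.002, 0.003, -1.0]]
-0.011 -0.0253 slide mm [86.2 -0.5 18.8] z 75.8
6.875 [0.6076 0.0957 0.0425] [[-0.8599, 0.4571, -0.2274], [0.4411, 0.8894, 0.1197], [0.257, 0.0026, -0.9664]] 0.0425193787701076 [-2.53 -1.16 18.6 ]
cam [0.5833 0.1077 0.2311] [ 0.0324049  -0.01400546 -0.99937669]
mean diff 2.379544270833333
0.8 [ 24.6 369.8  41.9  60.4]
0.03 [[304.1, 244.0], [196.0, 244.3], [302.3, 104.6]]
0.035 [[304.2, 256.3], [197.4, 256.5], [302.5, 120.0]]
0.039 [[304.3, 266.0], [198.4, 266.2], [302.7, 132.2]]
0.043 [[304.5, 275.4], [199.4, 275.6], [302.8, 144.0]]
0.37 [250.8 204.8   7.7   6.7]
0.39 [317.3 186.6   8.8  17.5]
0.16 [181.2 248.3  32.6  27. ]
```

View pics/w6.png

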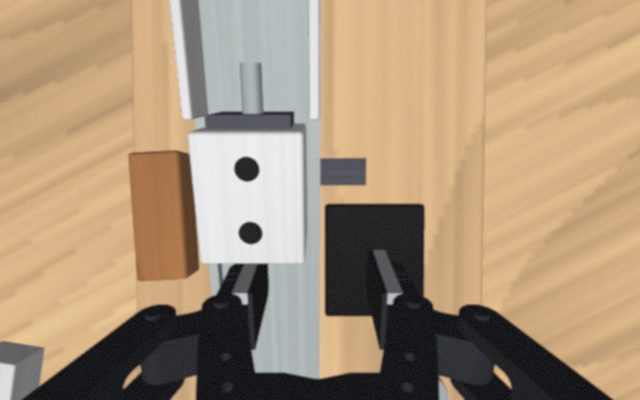

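The picture hasn't changed: block front edge at row 262 (about 38 mm of travel, where the finger face stands), with the fingertip on the paddle. Handing in.

```bash
python3 -c "
from bench import *
print(close_job())"
```

```text
the job is handed in; nothing more can be done
None
```

I pressed the paddle fully down with one finger. The block sprang out and came to rest against the other finger, which was already standing in the slide. I handed the job in at about 7 s, still holding.

**How it was done:** the tool was tilted 15° so the trapping finger met the block's face flat.

**Last checks:**
- **Paddle:** the pressing fingertip stood at about 75.8 mm, against an expected 76 mm. The upward force was about 18 N against the 5 N spring, so the paddle was on its stop.
- **Block:** it had moved about 38 mm down the slide, to where the trapping finger's face stands. It did not move over 0.6 s of holding.
- **Bystanders:** the offcut looked undisturbed in the wrist view. I did not check the other bystanders one by one at the end.

**Disagreements:**
- **Fingertip position:** the fingertips really sit about 37 mm behind the reported TCP at this opening, where the text suggests about 8 mm. I found this in the wrist camera, confirmed it in the scene camera and corrected for it.
- **Block network:** in the last wrist picture it reported only the small look-alike, so the block's position comes from my own reading of the picture and the calibration.
- **Paddle height:** the scene and top cameras put it about 4 mm low. Contact by force came somewhere between 85 and 88 mm, so the stated 88 mm was not pinned down exactly.

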